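# Drop the walnuts from the trap hopper and bolt it shut

## Task

Swing the lever of the wide hopper to open its trap-door bottom and drop all three walnuts into the bowl below. Then swing the trap fully shut again and slide its latch bolt fully home in front of the lever. Leave the narrow hopper's trap shut.

Things in the scene. Friction and masses are not known exactly. Their poses are not given: they have to be found in the camera images.
- hopper: Wide drop-bottom hopper: open plywood box 102 (x) x 132 (y) mm, 6 mm walls, from 180 to 250 mm above the table (near wall 40 mm lower), on a fixed stand of four steel legs at x +-85, y +-84 mm. Origin: on the table under the box's middle; +x away from the robot at yaw 0, z up. Its bottom is a flap, the trap, hinged along the box's far lower edge (axis along y at x = 51, z = 175 mm).
- lever_knob (a point): Centre of the black ball knob, 28 mm across, on the trap's lever: a 10 mm steel bar rising from the hinge axis beside the box's +y wall, fixed to the trap. Knob y = 100 mm, x = 51 + 120 sin(0.6 - a), z = 175 + 120 cos(0.6 - a) mm in the hopper's frame, a = trap angle: x = 119, z = 274 shut. Pull it to -x to open. Free to take from above, jaws either side in y.
- hopper_trap (a joint): Angle of the wide hopper's trap and lever, rad: 0 shut (lever leans 34 deg to +x), 1.2 fully open (end stop, lever leans 34 deg to -x). Stiff hinge, about 0.22 N m (2 N at the knob): stays where it is left. Swing it past 1.0 to be sure that every walnut drops. Starts within 0.05 of shut.
- bolt_knob (a point): Top centre of the latch bolt's knob: an upright steel post 16 mm across standing 39 mm above its dark steel guide (top 246 mm) on the box's far wall. In the hopper's frame x = 73.5, y = 5 + travel, z = 285 mm. Free to take from above, jaws either side in y; box rim and guide are 35 to 39 mm below its top.
- hopper_bolt (a joint): Travel of the wide hopper's latch bolt, m: 0 drawn back, 0.035 fully home (end stop); slides to the hopper's +y, towards the lever, 1.5 N of friction. Home, its nose (10 mm bar, 235 mm high) lies just in front (-x) of the shut lever and blocks it; it passes only if the trap is within about 0.07 rad of shut. Starts within 0.004 of drawn back.
- bowl: Ochre ceramic bowl, rim 136 mm across, 55 mm high, standing loose under the wide hopper; origin at the centre of its underside.
- walnut1_center (a point): a whole walnut, brown ball 34 mm across, 18 g; the point is its centre. It starts lying on the trap inside the wide hopper
- walnut2_center (a point): a whole walnut, brown ball 34 mm across, 18 g; the point is its centre. It starts lying on the trap inside the wide hopper
- walnut3_center (a point): a whole walnut, brown ball 34 mm across, 18 g; the point is its centre. It starts lying on the trap inside the wide hopper
- narrow_trap (a joint): angle of the trap of the other hopper, rad, 0 shut. It is built alike but narrower (box 88 mm wide across y), is empty and has no bowl under it. To be left alone.

How it is judged:
By the outcome, as a careful person would: the job done as asked, in the order asked, and still so for the second after the job is handed in, with the robot touching nothing.
It also fails if it takes over 45 s, if anything falls off the work surface, if the arm or the gripper's body presses on something with over 40 N, if the wrist force passes 120 N, or if a joint passes its speed limit or range.

## Robot

A 7-joint arm with a two-finger parallel gripper is mounted at the origin on the work surface. World frame = base frame: x ahead of the robot, y to its left, z up, the work surface at z = 0. Lengths are in mm, angles in rad, forces in N, time in s.
With the tool pointing down it reaches from about 400 to 875 mm from the base axis. Payload 4.4 kg.
Tool frame: the origin (TCP) lies midway between the tips of the shut fingers; the grasp point (between the pads) lies 19 mm behind it (ctrl.pinch_z is the distance from the TCP to the grasp point, in mm); z points along the fingers, y is the line along which they close (so a half turn about z gives the same grasp; the last joint's range is limited). The gripper opens to 85 mm and grips with 20 to 120 N. Pads are 22 mm wide; open, the fingers measure 114 mm over their backs; the gripper's body (76 mm by 85 mm) begins 54 mm behind the grasp point. The pads swing forward as they close: fully open they stand 13 mm farther back than shut.
Start: joints at [-1.358, 0.628, 0.038, 1.517, -0.027, 0.996, -0.02], TCP at [178.857, 624.922, 231.313] pointing down, gripper open.
Joint ranges: [-3.06, 3.06], [-0.37, 2.12], [-1.25, 1.32], [0.18, 2.47], [-1.1, 4.24], [0.23, 1.98], [-2.94, 2.94]. Speed limits (rad/s): [2.57, 2.57, 3.14, 3.14, 3.14, 3.14, 3.14].

## Interface

Orientations are given as [roll, pitch, yaw] about the fixed x, y, z axes, in that order (R = Rz(yaw) Ry(pitch) Rx(roll)).
In Python, from cell import read_state, cams, order, ctrl gives the robot as it stands.
- The arm moves only by the tool move_arm, never from a script. Its argument "targets" is text: rows parted by semicolons, each of 7 numbers parted by spaces: the gripper's target within -1 to 1 (fully open at 1, half-way at 0, shut at -1), then the shift along the tool's x, y, z in cm, then the turn, a rotation vector about the tool's x, y, z in degrees. A call has 1 to 5 rows; each row shifts and turns the commanded pose from where the row before left it, along the tool's axes as they then stand; what a row does not reach is not made up. A row lasts 1/12 s, in which the tool goes at most 41.7 mm and 7.16 degrees, less where a joint would pass 70% of its speed; a pose out of reach is approached as far as the arm can. A call with a gripper value outside its range is refused whole. The fingers move at their own pace and stop on an object; the grip force is fixed at half the most. Time passes only in rows, so rows that do not move let the fingers close. It gives the time, the measured TCP pose, the force, the opening and the grip force at its end, in the units of the state.
- read_state(): the state, without advancing time (a new reading comes with each control period).
- cams.get_image(name): name is "side" or "top" or "wrist"; returns a dict with "color" (420x560x3 uint8, red, green, blue), "fovy" (degrees; the focal length in pixels is half the picture's height over the tangent of half this angle, whatever the lens; pixels are square), "cx", "cy" (the principal point, pixels), "rvec" (rotation vector, rad) and "tvec" (3), from world to camera coordinates, as OpenCV has them. Camera axes: x right, y down, z forward; pixel columns grow to the right and rows downward; lengths in mm; the calibration is good to about 2 mm. A picture is of the moment at which its call begins. There is no depth.
- order.finish_job(): hands the job in; it is judged then, once.
The state is a dict: "clock": time; "qpos": joint angles; "qd": joint speeds; "tau": joint torques, N m; "eef_pos": TCP position; "tool_rot": TCP orientation; "force": force on the tool from outside, world axes, zero at the start; "torque": the same for the moment, N m; "width": finger opening in mm; "gripper_force": force on a finger pad.
Only numpy, scipy, OpenCV 4.12 (cv2) and the standard library are available. Lean on these libraries where they do the work, as an engineer would, in place of code of your own. Each camera call takes 0.05 s, during which the arm holds its last target. There are 200 camera calls.

## Working session

There is one attempt and no reset: what is moved stays moved. The work goes in short steps, Python scripts to look and compute and a tool call to move; the robot and the scene stay as the last step left them, time stands still between calls to the robot, and variables do not carry over. Pictures are saved under pics/ and viewed, at most 10 in all, crops included, and the job is handed in when it is done.

Besides the shell and the picture viewer there is one more tool, called after "Request:" as name(argument=value, ...) on one line, values as JSON. move_arm: Moves the arm, as the interface text tells. Its arguments: {"type":"object","properties":{"targets":{"type":"string"}},"required":["targets"]}

```bash
mkdir -p pics; cat > h.py <<'E'
import numpy as np, cv2
from cell import read_state, cams, order, ctrl
def grab(n,fn=None):
    d=cams.get_image(n); d['R']=cv2.Rodrigues(np.array(d['rvec'],float))[0]; d['t']=np.array(d['tvec'],float).ravel()
    d['f']=d['color'].shape[0]/2/np.tan(np.radians(d['fovy'])/2)
    if fn: cv2.imwrite('pics/'+fn,d['color'][:,:,::-1])
    return d
def ray(d,u,v):
    c=-d['R'].T@d['t']; r=d['R'].T@np.array([(u-d['cx'])/d['f'],(v-d['cy'])/d['f'],1]); return c,r
def onz(d,u,v,z):
    c,r=ray(d,u,v); return c+r*(z-c[2])/r[2]
def proj(d,p):
    q=d['R']@np.array(p,float)+d['t']; return q[0]/q[2]*d['f']+d['cx'],q[1]/q[2]*d['f']+d['cy']
E
python3 - <<'E'
from h import *
a=grab('top','top0.png');b=grab('side','side0.png')
for d in(a,b):
    print(-d['R'].T@d['t'],d['f'],d['cx'],d['cy'],d['R'][2])
s=read_state();print(s['eef_pos'],s['tool_rot'],s['clock'],s['force'])
E
```

```text
[ 333.85601979   31.85515732 1310.08781214] 487.2483859992277 272.7960187419585 213.26862706179085 [ 0.15844127  0.00447732 -0.98735825]
[ 380.49157676 -703.52544047  741.59661765] 524.1578163713397 273.750832352173 206.82936078468924 [ 0.137026    0.79720548 -0.58795178]
[178.66361739 624.36574556 230.48704205] [-3.13985698e+00 -1.24157697e-06  2.86281664e+00] 0.1 [ 0.59811534 -0.13246597 -0.27320441]
```

View pics/top0.png

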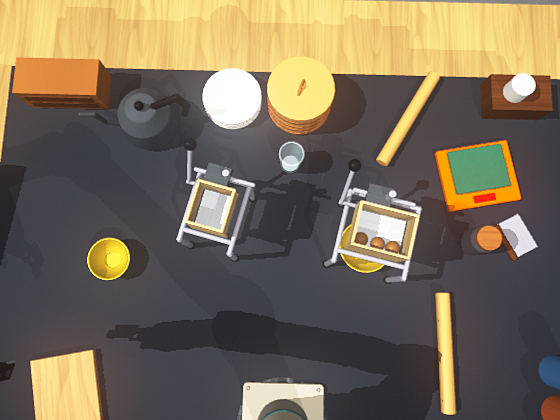

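View pics/side0.png

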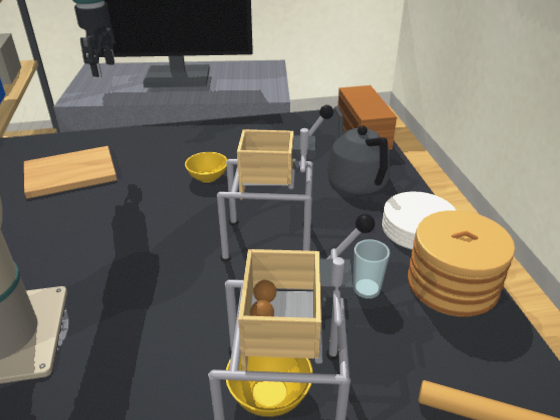

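The top view shows the wide hopper (walnuts, bowl below) with its lever knob at about (355,165) and bolt knob at about (393,194). In the side view they are at about (366,223) and (338,262).

```bash
python3 - <<'E'
from h import *
from scipy.optimize import least_squares
a=grab('top');b=grab('side')
def blob(d,u,v,r=12,th=45):
    g=d['color'].max(2)[v-r:v+r+1,u-r:u+r+1]; return (g<th)
def tri(pa,pb):
    c1,r1=ray(a,*pa);c2,r2=ray(b,*pb);r1/=np.linalg.norm(r1);r2/=np.linalg.norm(r2)
    s=np.linalg.lstsq(np.c_[r1,-r2],c2-c1,rcond=None)[0];p,q=c1+s[0]*r1,c2+s[1]*r2
    return (p+q)/2,np.linalg.norm(p-q)
print(tri((355,165),(366,223)),tri((393,194),(338,262)))
# crops enlarged
A=a['color'][140:290,310:440];B=b['color'][195:405,205:405]
A=cv2.resize(A,None,fx=3.4,fy=3.4,interpolation=cv2.INTER_CUBIC);B=cv2.resize(B,None,fx=1.7*1.1,fy=1.7*1.1,interpolation=cv2.INTER_CUBIC)
H=max(A.shape[0],B.shape[0]);C=np.zeros((H,A.shape[1]+B.shape[1],3),np.uint8);C[:A.shape[0],:A.shape[1]]=A;C[:B.shape[0],A.shape[1]:]=B
C=cv2.resize(C,(min(800,C.shape[1]),int(H*min(1,800/C.shape[1]))));print(C.shape,A.shape)
cv2.imwrite('pics/crop0.png',C[:,:,::-1])
E
```

```text
(array([ 611.15558365, -139.75341348,  278.48153486]), np.float64(0.9372907423086174)) (array([ 546.93912289, -219.91824246,  285.40819672]), np.float64(0.12697003611993488))
(500, 800, 3) (510, 442, 3)
```

View pics/crop0.png

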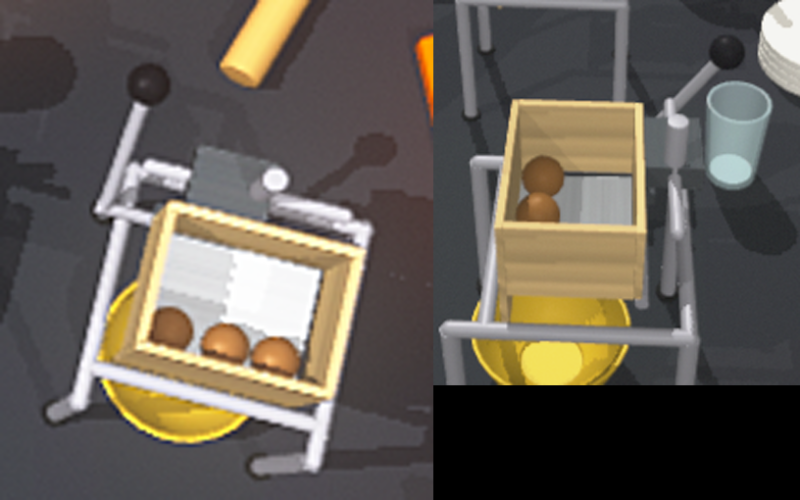

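Request:
move_arm(targets="0.3 0 0 -4 0 0 -2.75; 0.3 0 0 -4 0 0 0; 0.3 0 0 -4 0 0 0; 0.3 0 0 -4 0 0 0; 0.3 -2.7 -2.9 0 0 0 0")

```text
clock: 0.62
eef_pos: [193.9, 600.8, 400.3]
tool_rot: [3.12, -0.005, 2.921]
force: [-0.3, 1.5, 0.9]
width: 55.6
gripper_force: 0.0
```

Request:
move_arm(targets="0.3 -2.7 -2.9 0 0 0 0; 0.3 -2.7 -2.9 0 0 0 0; 0.3 -2.7 -2.9 0 0 0 0; 0.3 -2.7 -2.9 0 0 0 0; 0.3 -2.7 -2.9 0 0 0 0")

```text
clock: 1.03
eef_pos: [297.3, 416.5, 391.3]
tool_rot: [-3.142, -0.0, 2.911]
force: [0.8, -0.8, -0.2]
width: 55.7
gripper_force: 0.0
```

Request:
move_arm(targets="0.3 -2.7 -2.9 0 0 0 0; 0.3 -2.7 -2.9 0 0 0 0; 0.3 -2.7 -2.9 0 0 0 0; 0.3 -2.7 -2.9 0 0 0 0; 0.3 -2.7 -2.9 0 0 0 0")

```text
clock: 1.45
eef_pos: [395.4, 244.5, 391.5]
tool_rot: [3.141, 0.0, 2.911]
force: [0.1, 0.9, -0.7]
width: 55.5
gripper_force: 0.0
```

Request:
move_arm(targets="0.3 -2.7 -2.9 0 0 0 0; 0.3 -2.7 -2.9 0 0 0 0; 0.3 -2.7 -2.9 0 0 0 0; 0.3 -2.7 -2.9 0 0 0 0; 0.3 -2.7 -2.9 0 0 0 0")

```text
clock: 1.87
eef_pos: [493.7, 72.6, 391.4]
tool_rot: [3.141, 0.0, 2.911]
force: [0.6, 1.5, -0.5]
width: 55.5
gripper_force: 0.0
```

Request:
move_arm(targets="0.3 -2.7 -2.9 0 0 0 0; 0.3 -2.7 -2.9 0 0 0 0; 0.3 -2.7 -2.9 0 0 0 0; 0.3 -2.7 -2.9 0 0 0 0; 0.3 -2.7 -2.9 0 0 0 0")

```text
clock: 2.28
eef_pos: [592.0, -99.3, 391.2]
tool_rot: [3.141, -0.0, 2.911]
force: [0.9, 1.0, 0.7]
width: 55.7
gripper_force: 0.0
```

Request:
move_arm(targets="0.3 0 0 0 0 0 0; 0.3 0 0 0 0 0 0; 0.3 0 0 0 0 0 0")

```text
clock: 2.53
eef_pos: [591.2, -97.1, 390.8]
tool_rot: [3.141, -0.001, 2.911]
force: [-1.0, -0.3, -0.0]
width: 55.6
gripper_force: 0.0
```

```bash
python3 - <<'E'
from h import *
d=grab('wrist','w1.png');s=read_state();p=s['eef_pos'];y=s['tool_rot'][2]
print(p,s['tool_rot'])
dx,dy=611-p[0],-140-p[1];print('tool shift',dx*np.cos(y)+dy*np.sin(y),dx*np.sin(y)-dy*np.cos(y),p[2]-255)
print(proj(d,(611,-140,276)),proj(d,(546,-221,285)),-d['R'].T@d['t'])
E
```

```text
[591.15481518 -96.24226872 391.00367098] [ 3.14057722e+00 -1.11641780e-03  2.91223153e+00]
tool shift -29.274033543778483 -38.09988671347055 136.00367097728645
(np.float64(241.96542544775738), np.float64(235.11658523428275)) (np.float64(124.81222118164794), np.float64(189.1597222568239)) [514.7688017  -78.57528137 532.83693722]
```

View pics/w1.png

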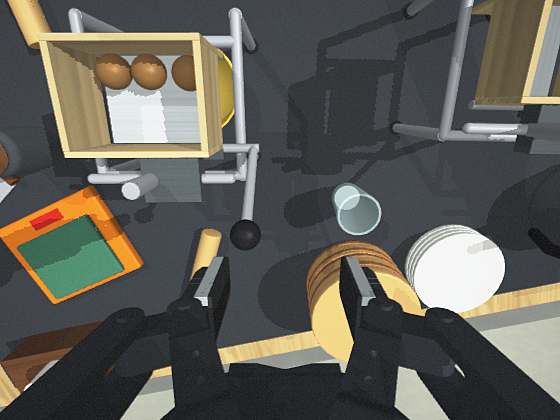

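The wrist view shows the lever knob at (245,234) and the bolt top at (131,190), both within about 3 mm of the prediction. The tool yaw is aligned with the box.

Request:
move_arm(targets="0.3 -2.9 -3.6 0 0 0 0; 0.3 0 0 3 0 0 0; 0.3 0 0 3 0 0 0; 0.3 0 0 3 0 0 0; 0.3 0 0 0 0 0 0")

```text
clock: 3.0
eef_pos: [605.9, -131.8, 295.8]
tool_rot: [3.141, -0.011, 2.913]
force: [-1.2, 1.9, -0.0]
width: 55.7
gripper_force: 0.0
```

```bash
python3 - <<'E'
from h import *
d=grab('wrist','w2.png');s=read_state();p=s['eef_pos'];print(p,s['force'],proj(d,(611,-139,276)))
E
```

```text
[ 607.62415446 -132.49473004  299.00443186] [ 0.54447091  0.94770638 -0.22524724] (np.float64(272.9572374895218), np.float64(262.98956056764183))
```

View pics/w2.png

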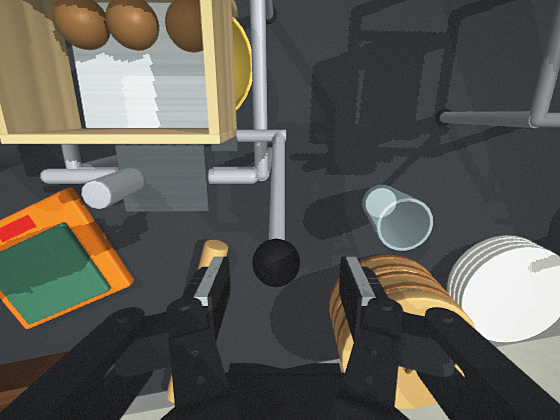

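The knob is at (276,262), close to midway between the fingers at (225..345), and needs about 4 mm of correction before descending.

Request:
move_arm(targets="0.3 -0.5 -0.4 0.3 0 0 0; 0.3 0 0 2 0 0 0; 0.3 0 0 2 0 0 0; 0.3 0 0 0 0 0 0; -0.4 0 0 0 0 0 0")

```text
clock: 3.47
eef_pos: [614.3, -140.2, 259.7]
tool_rot: [3.141, 0.002, 2.911]
force: [0.4, 0.4, -1.0]
width: 44.5
gripper_force: 0.0
```

Request:
move_arm(targets="-0.6 0 0 0 0 0 0; -0.6 0 0 0 0 0 0; -0.6 0 0 0 0 0 0; -0.6 0 0 0 0 0 0; -0.6 0 0 0 0 0 0")

```text
clock: 3.88
eef_pos: [615.7, -139.2, 260.8]
tool_rot: [3.139, 0.005, 2.912]
force: [1.8, 3.8, 6.2]
width: 24.8
gripper_force: 58.6
```

Request:
move_arm(targets="0 0 0 0 0 0 0; 0 0 0 0 0 0 0; 0 0.35 0 0.8 0 0 0; 0 0 0 0 0 0 0; -0.6 0 0 0 0 0 0")

```text
clock: 4.3
eef_pos: [609.0, -139.6, 249.3]
tool_rot: [-3.141, -0.002, 2.91]
force: [0.5, 0.5, 0.2]
width: 32.0
gripper_force: 0.0
```

Request:
move_arm(targets="-0.6 0 0 0 0 0 0; -0.6 0 0 0 0 0 0; -0.6 0 0 0 0 0 0; -0.6 0 0 0 0 0 0")

```text
clock: 4.63
eef_pos: [609.7, -137.9, 249.8]
tool_rot: [3.14, -0.002, 2.912]
force: [-0.6, 6.3, -1.5]
width: 25.6
gripper_force: 58.8
```

```bash
python3 - <<'E'
from h import *
d=grab('wrist','w3.png');s=read_state();print(s['eef_pos'],s['force'],s['width'],s['gripper_force'])
E
```

```text
[ 609.72783616 -137.88623574  249.83346005] [-1.3424276   4.92411798 -0.79442465] 25.068525619549966 58.816155195236206
```

View pics/w3.png

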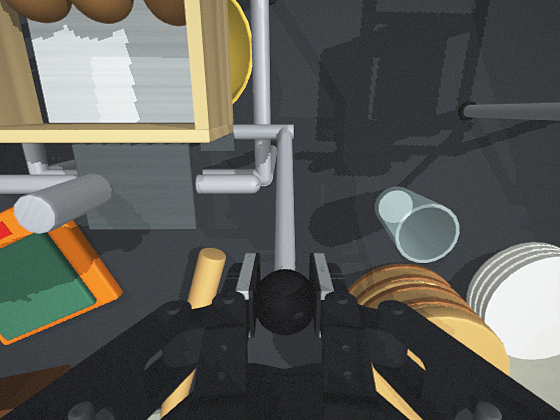

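The knob at (285,300) sits squarely between the pads. Next I swing the lever open along its arc.

Request:
move_arm(targets="-0.6 1.0 0 -0.6 0 0 0; -0.6 1.1 0 -0.5 0 0 0; -0.6 1.1 0 -0.4 0 0 0; -0.6 1.2 0 -0.3 0 0 0; -0.6 1.2 0 -0.2 0 0 0")

```text
clock: 5.1
eef_pos: [556.3, -125.5, 270.0]
tool_rot: [3.14, 0.002, 2.911]
force: [3.8, 4.5, -8.9]
width: 24.6
gripper_force: 59.3
```

Request:
move_arm(targets="-0.6 1.2 0 -0.1 0 0 0; -0.6 1.2 0 0.1 0 0 0; -0.6 1.2 0 0.2 0 0 0; -0.6 1.2 0 0.3 0 0 0; -0.6 1.1 0 0.4 0 0 0")

```text
clock: 5.52
eef_pos: [497.9, -114.8, 261.9]
tool_rot: [-3.14, 0.002, 2.91]
force: [-0.8, -0.6, 0.3]
width: 16.9
gripper_force: 0.0
```

Request:
move_arm(targets="-0.6 1.1 0 0.5 0 0 0; -0.6 0.5 0 0.3 0 0 0; -0.6 0 0 0 0 0 0; -0.6 0 0 0 0 0 0; -0.6 0 0 0 0 0 0")

```text
clock: 5.93
eef_pos: [483.6, -110.1, 253.7]
tool_rot: [-3.141, 0.002, 2.911]
force: [0.4, 0.7, 0.7]
width: 17.1
gripper_force: 0.0
```

```bash
python3 - <<'E'
from h import *
a=grab('top');b=grab('side');s=read_state();print(s['eef_pos'],s['force'],s['width'])
A=cv2.resize(a['color'][130:290,300:440],None,fx=2.8,fy=2.8);B=cv2.resize(b['color'][180:420,190:390],(373,448))
cv2.imwrite('pics/c2.png',np.hstack([A,B])[:,:,::-1])
E
```

```text
[ 483.40973692 -109.87244513  253.55747137] [ 0.26249624  0.02298676 -0.22678816] 17.024451198265513
```

View pics/c2.png

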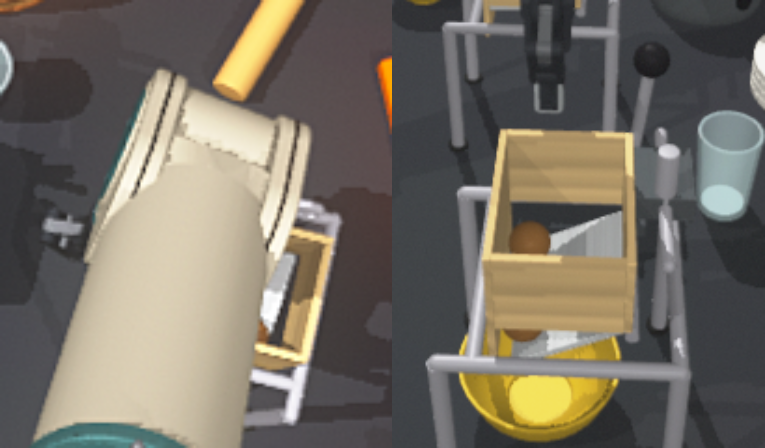

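The knob slipped out partway: it now stands at side pixel about (329,212), with the trap half open and the walnuts still moving. I'll finish the swing by pushing the knob with shut fingers.

```bash
cat >> h.py <<'E'
Y=-0.231; ex=np.array([np.cos(Y),np.sin(Y),0]); ey=np.array([-np.sin(Y),np.cos(Y),0])
O=np.array([611.3,-138,0])-119*ex-100*ey
def hop(p): p=np.array(p)-O; return np.array([p@ex,p@ey,p[2]])
def knob(d,u0,v0,r=9):
    g=d['color'].max(2)[v0-r:v0+r+1,u0-r:u0+r+1]; m=(g<60).astype(np.uint8)
    n,l,s,c=cv2.connectedComponentsWithStats(m); i=1+np.argmax(s[1:,4]); u,v=c[i]+[u0-r,v0-r]
    c,rr=ray(d,u,v); k=((O+100*ey-c)@ey)/(rr@ey); h=hop(c+k*rr)
    return (u,v,s[i,4]),h,0.6-np.arctan2(h[0]-51,h[2]-175)
def where(): 
    s=read_state(); print('tcp hop',hop(s['eef_pos']).round(1),'f',np.round(s['force'],1),'w',round(s['width'],1))
E
python3 - <<'E'
from h import *
b=grab('side');print(O,knob(b,329,212));where()
E
```

```text
[ 472.56577867 -208.09861505    0.        ] ((np.float64(329.00993377483445), np.float64(211.90397350993376), np.int32(302)), array([ 65.91909116, 100.        , 295.58945794]), np.float64(0.47690744327518814))
tcp hop [-12.1  98.1 253.5] f [0.6 0.2 0.4] w 17.2
```

Request:
move_arm(targets="-1 0 0 -4 0 0 0; -1 0 0 -4 0 0 0; -1 -4 0 0 0 0 0; -1 -4 0 0 0 0 0; -1 -4 0 0 0 0 0")

```text
clock: 6.5
eef_pos: [601.4, -137.0, 335.2]
tool_rot: [3.141, 0.004, 2.912]
force: [0.9, -0.1, 0.2]
width: 0.0
gripper_force: 0.0
```

Request:
move_arm(targets="-1 -0.5 0.2 0 0 0 0; -1 0 0 2.5 0 0 0; -1 0 0 2.5 0 0 0; -1 0 0 0 0 0 0")

```text
clock: 6.83
eef_pos: [601.8, -135.1, 278.3]
tool_rot: [-3.141, -0.01, 2.911]
force: [-0.7, 0.4, -1.3]
width: -0.2
gripper_force: 0.0
```

```bash
python3 -c "
from h import *
where()"
```

```text
tcp hop [109.1 100.6 278.3] f [-0.7  0.4 -1.3] w -0.2
```

Request:
move_arm(targets="-1 1.5 0 0 0 0 0; -1 1.2 0 0 0 0 0; -1 1.2 0 0 0 0 0; -1 1.2 0 0.1 0 0 0; -1 1.2 0 0.3 0 0 0")

```text
clock: 7.25
eef_pos: [544.4, -122.2, 281.4]
tool_rot: [3.142, 0.005, 2.911]
force: [1.1, -1.0, 1.4]
width: -0.3
gripper_force: 0.8
```

Request:
move_arm(targets="-1 1.2 0 0.4 0 0 0; -1 1.2 0 0.5 0 0 0; -1 0.9 0 0.2 0 0 0; -1 0 0 0 0 0 0; -1 0 0 0 0 0 0")

```text
clock: 7.67
eef_pos: [511.6, -114.2, 269.4]
tool_rot: [3.141, 0.001, 2.911]
force: [0.2, -1.5, -0.3]
width: -0.1
gripper_force: 0.0
```

```bash
python3 - <<'E'
from h import *
where();b=grab('side')
p=O-15*ex+100*ey+[0,0,274];print(proj(b,p))
B=b['color'][170:420,180:400]; cv2.imwrite('pics/c3.png',cv2.resize(B,None,fx=2.4,fy=2.4)[:,:,::-1])
E
```

```text
tcp hop [ 16.5 100.4 269.4] f [ 0.2 -1.5 -0.3] w -0.1
(np.float64(272.514512899454), np.float64(222.4658288686687))
```

View pics/c3.png

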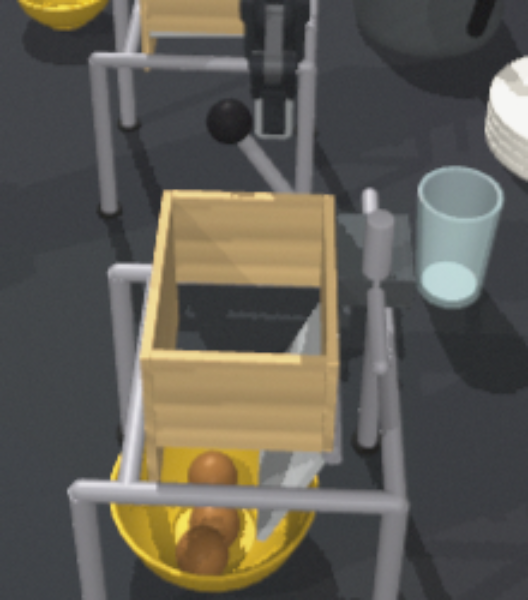

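All three walnuts lie in the bowl (crop about (210,510)), and the knob is at side pixel (275,220), so a is about 1.14. Next I go round to the knob's -x side and push the trap shut.

Request:
move_arm(targets="-1 -0.5 0 -3 0 0 0; -1 0 0 -3 0 0 0; -1 3.5 0 0 0 0 0; -1 3.6 0 0 0 0 0; -1 0 0 0 0 0 0")

```text
clock: 8.13
eef_pos: [440.3, -98.1, 328.1]
tool_rot: [3.14, -0.007, 2.91]
force: [-1.1, -0.6, -0.7]
width: -0.1
gripper_force: 0.0
```

Request:
move_arm(targets="-1 0 0 3 0 0 0; -1 0 0 3 0 0 0; -1 0 0 0 0 0 0; -1 -1 0 0 0 0 0; -1 -1.2 0 -0.2 0 0 0")

```text
clock: 8.55
eef_pos: [468.2, -104.2, 271.3]
tool_rot: [3.141, -0.003, 2.911]
force: [-6.9, 1.0, 5.9]
width: -0.0
gripper_force: 3.3
```

```bash
python3 -c "
from h import *
where();print(knob(grab('side'),275,220))"
```

```text
tcp hop [-28.  100.2 271.3] f [-6.9  1.   5.9] w -0.0
((np.float64(278.10648148148147), np.float64(218.88425925925927), np.int32(216)), array([ -6.80690804, 100.        , 280.81813365]), np.float64(1.0999868859774304))
```

Request:
move_arm(targets="-1 -1.2 0 -0.3 0 0 0; -1 -1.2 0 -0.4 0 0 0; -1 -1.2 0 -0.3 0 0 0; -1 -1.2 0 -0.2 0 0 0; -1 -1.2 0 0 0 0 0")

```text
clock: 9.02
eef_pos: [528.4, -118.4, 284.7]
tool_rot: [3.141, 0.002, 2.911]
force: [-1.5, 0.1, 1.8]
width: -0.2
gripper_force: 1.3
```

Request:
move_arm(targets="-1 -1.2 0 0.1 0 0 0; -1 -1.2 0 0.2 0 0 0; -1 -1.2 0 0.4 0 0 0; -1 -1.2 0 0.4 0 0 0; -1 -0.5 0 0.3 0 0 0")

```text
clock: 9.43
eef_pos: [580.8, -130.6, 269.7]
tool_rot: [-3.141, 0.003, 2.911]
force: [0.1, 0.8, 1.1]
width: -0.2
gripper_force: 0.9
```

```bash
python3 -c "
from h import *
where();print(knob(grab('side'),364,223,12))"
```

```text
tcp hop [ 87.6 100.2 269.7] f [0.1 0.8 1.1] w -0.2
((np.float64(360.60897435897436), np.float64(220.3301282051282), np.int32(312)), array([111.8646525 , 100.        , 281.89069233]), np.float64(0.08237673602539142))
```

Request:
move_arm(targets="-1 -0.5 0 0.2 0 0 0; -1 -0.4 0 0.1 0 0 0; -1 0 0 0 0 0 0")

```text
clock: 9.73
eef_pos: [587.4, -132.1, 265.3]
tool_rot: [-3.141, -0.0, 2.911]
force: [-0.8, -0.9, 0.4]
width: -0.1
gripper_force: 0.3
```

Request:
move_arm(targets="-1 -0.3 0 0 0 0 0; -1 0 0 0 0 0 0")

```text
clock: 9.9
eef_pos: [589.0, -132.6, 264.7]
tool_rot: [-3.141, -0.003, 2.911]
force: [-3.6, 0.1, -1.0]
width: 0.1
gripper_force: 1.7
```

```bash
python3 -c "
from h import *
where();print(knob(grab('side'),364,223,12))"
```

```text
tcp hop [ 96.1 100.2 264.7] f [-3.6  0.1 -1. ] w 0.1
((np.float64(363.8295165394402), np.float64(221.89312977099237), np.int32(393)), array([116.70290766, 100.        , 279.20758232]), np.float64(0.03745521591886802))
```

Request:
move_arm(targets="-1 -0.3 0 0 0 0 0; -1 0 0 0 0 0 0")

```text
clock: 10.12
eef_pos: [589.8, -132.7, 264.6]
tool_rot: [3.141, -0.008, 2.911]
force: [-9.6, 2.1, 0.6]
width: -0.2
gripper_force: 4.8
```

Request:
move_arm(targets="-1 -0.3 0 0 0 0 0; -1 0 0 0 0 0 0")

```text
clock: 10.28
eef_pos: [590.0, -132.7, 264.4]
tool_rot: [3.141, -0.014, 2.91]
force: [-16.2, 4.3, 6.0]
width: 0.0
gripper_force: 8.1
```

The force rises without motion, so the trap is on its end stop. Next is the bolt.

Request:
move_arm(targets="-1 1.0 0 0 0 0 0; 0 0 0 -4 0 0 0; 0 0 0 -4 0 0 0; 0 1.0 -3.9 0 0 0 0; 0 0.8 -3.9 0 0 0 0")

```text
clock: 10.7
eef_pos: [554.3, -202.6, 348.8]
tool_rot: [3.141, 0.01, 2.918]
force: [-0.5, -1.5, -0.6]
width: 42.4
gripper_force: 0.0
```

Request:
move_arm(targets="0 0 -1.5 0 0 0 0; 0 0 0 0 0 0 0; 0 0 0 0 0 0 0")

```text
clock: 10.95
eef_pos: [548.1, -219.4, 346.2]
tool_rot: [-3.142, 0.003, 2.908]
force: [0.5, 1.0, 0.4]
width: 42.6
gripper_force: 0.0
```

```bash
python3 - <<'E'
from h import *
where();print(knob(grab('side'),364,223,12));d=grab('wrist','w4.png');print(proj(d,O+74*ex+7*ey+[0,0,285]),proj(d,O+74*ex+17*ey+[0,0,285]),proj(d,O+84*ex+7*ey+[0,0,285]))
E
```

```text
tcp hop [ 76.1   6.3 346.2] f [0.5 1.  0.4] w 42.6
((np.float64(364.8555240793201), np.float64(222.4815864022663), np.int32(353)), array([118.2629705 , 100.        , 278.18652582]), np.float64(0.022319681551622783))
(np.float64(281.80610589257765), np.float64(223.38384086353128)) (np.float64(296.0761043344769), np.float64(223.39544532602147)) (np.float64(281.8244866164091), np.float64(236.55090173459024))
```

View pics/w4.png

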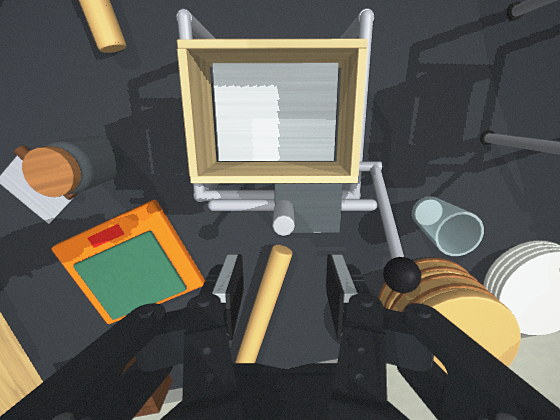

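The bolt top is at (283,224), as predicted to within 1 mm. The trap is shut and the box is empty.

Request:
move_arm(targets="0 0.2 0.1 3 0 0 0; 0 0 0 3 0 0 0; 0 0 0 2.9 0 0 0; 0 0 0 0 0 0 0; -1 0 0 0 0 0 0")

```text
clock: 11.47
eef_pos: [545.9, -215.0, 255.5]
tool_rot: [3.141, -0.003, 2.913]
force: [0.8, -0.6, 1.4]
width: 31.9
gripper_force: 0.0
```

Request:
move_arm(targets="-1 0 0 0 0 0 0; -1 0 0 0 0 0 0; -1 0 0 0 0 0 0; -1 0 0 0 0 0 0")

```text
clock: 11.8
eef_pos: [547.2, -216.9, 258.2]
tool_rot: [3.141, 0.004, 2.911]
force: [0.8, 0.4, 4.3]
width: 14.2
gripper_force: 58.9
```

Gripped. I slide the bolt to +y until the force shows the end stop.

Request:
move_arm(targets="-1 0 0.8 0 0 0 0; -1 0 0.8 0 0 0 0; -1 0 0.8 0 0 0 0; -1 0 0.5 0 0 0 0; -1 0 0 0 0 0 0")

```text
clock: 12.22
eef_pos: [554.1, -187.2, 258.1]
tool_rot: [3.141, 0.004, 2.912]
force: [0.9, 1.6, 8.3]
width: 14.0
gripper_force: 59.6
```

Request:
move_arm(targets="-1 0 0.4 0 0 0 0; -1 0 0 0 0 0 0")

```text
clock: 12.38
eef_pos: [554.3, -186.3, 258.1]
tool_rot: [-3.139, 0.004, 2.91]
force: [0.6, -4.1, 6.4]
width: 14.1
gripper_force: 59.5
```

```bash
python3 -c "
from h import *
where()"
```

```text
tcp hop [ 74.6  39.9 258.1] f [ 0.6 -4.1  6.4] w 14.1
```

Request:
move_arm(targets="-1 0 0.4 0 0 0 0; -1 0 0 0 0 0 0; -1 0 0 0 0 0 0")

```text
clock: 12.63
eef_pos: [554.3, -186.2, 258.1]
tool_rot: [-3.134, 0.005, 2.908]
force: [-0.5, -10.6, 4.2]
width: 13.9
gripper_force: 59.5
```

Request:
move_arm(targets="-1 0 0.4 0 0 0 0; -1 0 0 0 0 0 0; -1 0 0 0 0 0 0")

```text
clock: 12.88
eef_pos: [554.4, -186.0, 258.1]
tool_rot: [-3.129, 0.006, 2.905]
force: [-1.0, -16.2, 3.9]
width: 13.8
gripper_force: 59.5
```

Request:
move_arm(targets="-1 0 -0.8 0 0 0 0; 0 0 0 0 0 0 0; 0 0 0 0 0 0 0; 0 0 0 0 0 0 0; 0 0 0 -3 0 0 0")

```text
clock: 13.3
eef_pos: [549.9, -181.5, 281.2]
tool_rot: [3.14, -0.012, 2.912]
force: [0.1, -0.0, -0.5]
width: 42.7
gripper_force: 0.0
```

Request:
move_arm(targets="0 0 0 -4 0 0 0; 0 0 0 -4 0 0 0; 0 0 0 -2 0 0 0; 0 0 0 0 0 0 0; 0 0 0 0 0 0 0")

```text
clock: 13.72
eef_pos: [553.7, -183.7, 387.1]
tool_rot: [3.141, 0.002, 2.912]
force: [-0.5, -1.0, -0.3]
width: 43.1
gripper_force: 0.0
```

```bash
python3 - <<'E'
from h import *
where();b=grab('side');print(knob(b,364,223,12));d=grab('wrist')
for t in (30,35):print(proj(d,O+74*ex+(6+t)*ey+[0,0,285]))
B=cv2.resize(b['color'][170:420,180:400],(370,420));cv2.imwrite('pics/end.png',cv2.resize(np.hstack([d['color'],B]),(800,361))[:,:,::-1])
E
```

```text
tcp hop [ 73.4  42.3 387.1] f [-0.5 -1.  -0.3] w 43.1
((np.float64(366.3245033112583), np.float64(223.82781456953643), np.int32(302)), array([120.58591661, 100.        , 275.80533689]), np.float64(-0.004186138021432639))
(np.float64(275.6168584996574), np.float64(210.7530479184093))
(np.float64(281.66197803042934), np.float64(210.7641104065438))
```

View pics/end.png

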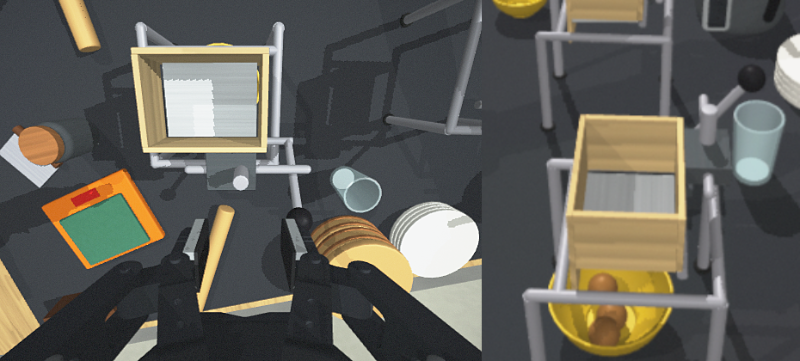

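The bolt knob at (280,210) matches full travel, with its nose in front of the lever. The trap is shut (a about 0), and the walnuts are in the bowl.

```bash
python3 -c "
from h import *
print(order.finish_job())"
```

```text
the job is handed in; nothing more can be done
None
```

The job is handed in after about 14 s: all three walnuts are in the bowl, the wide hopper's trap is shut on its end stop, its bolt is fully home in front of the lever, and the narrow hopper was never touched.

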